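# Start the long cycle on the cap sanitiser

## Robot

A 6-joint arm with a two-finger parallel gripper is mounted at the origin on a cart in front of the work surface, level with it; the furniture and walls round the work are solid. World frame = base frame: x ahead of the robot, y to its left, z up, the work surface at z = 0. Lengths are in mm, angles in rad, forces in N, time in s.
With the tool pointing down it reaches from about 300 to 850 mm from the base axis. Payload 4.2 kg.
Tool frame: the origin (TCP) lies at the very end of the fingers, on their centre line; the grasp point (between the pads) lies behind it (manip.grip_point_offset is the z of the grasp point in the tool frame, in mm); z points along the fingers, y is the line along which they close (so a half turn about z gives the same grasp; the last joint's range is limited). The gripper opens to 91 mm and grips with 3 to 60 N. Pads are 32 mm wide; open, the fingers measure 118 mm over their backs; the gripper's body (76 mm by 178 mm) begins 60 mm behind the grasp point.
Start: joints at [-1.313, 0.32, 1.565, -0, 1.257, -0.02], TCP at [157.691, -552.971, 213.976] pointing down, gripper open.
Joint ranges: [-3.11, 3.11], [-0.84, 2.01], [0.21, 2.61], [-1.34, 4.49], [0.05, 2.63], [-2.56, 2.56]. Speed limits (rad/s): [2.57, 2.57, 3.14, 3.14, 3.14, 3.14].

## Interface

Orientations are given as a unit quaternion [w, x, y, z].
In Python, from bench import manip gives the robot as it stands. The module is installed in compiled form; this text tells all that it offers.
- The arm moves only by the tool servo_tool, never from a script. Its argument "rows" is text: rows parted by semicolons, each of 7 numbers parted by spaces: the turn, a rotation vector about the tool's x, y, z in rad, then the shift along the tool's x, y, z in mm, then the closure, from -1 (fully open) to 1 (shut). A call has 1 to 8 rows; each row shifts and turns the commanded pose from where the row before left it, along the tool's axes as they then stand; what a row does not reach is not made up. A row lasts 1/10 s, in which the tool goes at most 50 mm and 8.59 degrees, less where a joint would pass 70% of its speed; a pose out of reach is approached as far as the arm can. A call is refused whole if a number of a shift passes 50 or a number of a turn 0.15, either way. A call with a gripper value outside its range is refused whole. The fingers move at their own pace and stop on an object; the grip force is fixed at half the most. Time passes only in rows, so rows that do not move let the fingers close. It gives the time, the measured TCP pose, the force, the opening and the grip force at its end, in the units of the state.
- manip.get_state(): the state, without advancing time (a new reading comes with each control period).
- manip.camera(name): name is "scene" or "top" or "wrist"; returns a dict with "image" (384x512x3 uint8, red, green, blue), "fovy" (degrees; the focal length in pixels is half the picture's height over the tangent of half this angle, whatever the lens; pixels are square), "cx", "cy" (the principal point, pixels), "k1" (the pictures are not rectified: a ray, as slopes to the right and down, at radius r is drawn at 1 + k1 r^2 times it, then the intrinsics apply), "extrinsics" (4x4, takes a point from camera to world coordinates); the wrist camera has in their place "T_tool_cam" (4x4, takes a point from camera to tool coordinates, whose origin is the TCP and whose axes are the flange's). Camera axes: x right, y up, looking along -z (the intrinsics and any distortion apply to the point x, -y, -z); pixel columns grow to the right and rows downward; lengths in mm; the calibration is good to about 2 mm. A picture is of the moment at which its call begins: read the wrist's pose just before it. There is no depth.
- manip.finish_job(): hands the job in; it is judged then, once.
Trained networks look in the newest picture that a camera, given by its name, has taken for a name from the list of things; names that differ only in an ending like _2 or _b are one class to them, and where a whole thing is asked for, a point or a joint stands for the part that bears it (a point fixed in the world has none). Each returns a list of dicts, best first, with "score" (0 to 1); they miss things now and then, are a little off and sometimes report something else, mostly with a low value. They report only what shows in the picture. A call takes as long as a camera call.
- manip.look_for(camera, query): "location" ([x, y, z] in mm, in the coordinates of the camera as it stood for that picture, good to about 4 mm: the middle of the surface that is visible of it).
- manip.cut_out(camera, query): "region" (384x512 bool, what is visible of it).
The state is a dict: "time": time; "qpos": joint angles; "qvel": joint speeds; "joint_torque": joint torques, N m; "tcp_pos": TCP position; "orientation": TCP orientation; "contact_force": force on the tool from outside, world axes, zero at the start; "torque": the same for the moment, N m; "opening": opening from 0.0 (shut) to 1.0 (fully open); "grasp_force": force on a finger pad.
Only numpy, scipy, OpenCV 4.12 (cv2) and the standard library are available. Lean on these libraries where they do the work, as an engineer would, in place of code of your own. Each camera call takes 0.05 s, during which the arm holds its last target. There are 200 camera calls.

## Task

Start the long cycle on the UV sanitising box that holds the caps: with the closed fingers, push its raised lid down until it is fully shut, then switch the power rocker on by pressing its raised near half, then press in the right-hand one of the two square selector keys until it latches, and last press the round start button fully in, keep it in for two seconds and let go. Keep to this order, because the lamps must never have power while the lid is up. Nothing is to be grasped or lifted: the caps stay inside the box, and the bottle and the two jars beside it stay standing where they are.

Things in the scene. Friction and masses are not known exactly. Their poses are not given: they have to be found in the camera images.
- uv_box: white UV box for caps, fixed to the table, 255 x 260 mm, 103 mm high when shut. Origin underneath its middle, on the table; x from its front to its back, y to its left, z up. Chamber at x -45 to 125 mm, rim at z 85 mm. In front of it a control deck sloping down to the front by 0.17 rad, its middle line at x -88, z 60 mm; on it rocker (y 90), two square keys (y 30, -28), round button (y -90 mm)
- lid (a joint): lid hinge, rad: 0 = fully shut (flat), grows as the lid rises; starts between 0.55 and 0.9. A friction hinge: the lid stays where it is left and takes about 1 to 3 N at the front edge to push down; pushed down on its outer (upper) face near the front edge, following its arc. Stop at 0
- lid_hinge (a point): middle of the lid's hinge axis along the back rim, 87 mm above the table; the axis is parallel to the box's y; box axes
- lid_front (a point): middle of the lid's front edge on its outer (upper) face, 172 mm from the hinge axis and 16 mm above it when shut; moves with the lid (x from the front edge to the hinge, z out of the outer face). Lid 260 mm wide, 16 mm thick; an amber window is set in 3 mm deep, 35 to 116 mm off the hinge; the white border before it is flat
- rocker (a joint): power rocker, rad: 0 = off (half nearest the robot raised), 0.36 = on (near half pressed in, far half raised). With an over-centre spring it snaps over beyond 0.18 and stays; about 4 N on the near half
- rocker_near (a point): point on top of the rocker's near half, 13 mm from its pivot towards the front; moves with it, about 5 mm down in all. The rocker is black, 42 mm front to back, 22 mm wide, in a black bezel that is about 6 mm lower than the pressed half
- long_key (a joint): right-hand selector key (long cycle, three raised pips behind it), travel in m: 0 = out, 0.005 = in. It snaps in beyond the middle of its travel and stays in; about 3 to 4 N. The left-hand key is linked to it and springs out as it goes in
- long_key_top (a point): middle of the right-hand selector key's top: white square cap 18 x 18 mm, 11.5 mm above the deck when out and 6.5 mm when in; z is the deck's normal
- short_key (a joint): left-hand selector key (short cycle, one raised pip behind it): rise in m, 0 = in (as it starts), 0.005 = out. Linked to the right-hand key: always equal to its travel. Pressing it in again pushes the right-hand key out
- short_key_top (a point): middle of the left-hand selector key's top, white square cap 18 x 18 mm
- start_button (a joint): start button travel in m: 0 = out, 0.005 = fully in; a spring returns it, 2.5 N at first, 5 N fully in
- start_top (a point): middle of the start button's top: grey, round, 28 mm across, 14 mm above the deck, in a metal collar 40 mm across and 5 mm high; z is the deck's normal
- jar_lid_1: cream jar lid, 59 mm across, 14 mm high, loose on the rack in the box; origin under its middle
- jar_lid_2: a second such jar lid in the box
- bottle_cap_1: cream bottle cap, 31 mm across, 18 mm high, loose on the rack in the box; origin under its middle
- bottle_cap_2: a second such bottle cap in the box
- bottle_cap_3: a third such bottle cap in the box
- lotion_bottle: bystander: brown bottle, 58 mm across, 143 mm high, standing left of the box; origin under its middle
- balm_jar: bystander: brown jar with cream lid, 59 mm across, 66 mm high, standing right of the box; origin under its middle
- salve_jar: bystander: smaller brown jar with cream lid, 43 mm across, 44 mm high, standing right of the box; origin under its middle

How it is judged:
By the outcome, as a careful person would: the job done as asked, in the order asked, and still so for the second after the job is handed in, with the robot touching nothing.
It also fails if it takes over 58 s, if anything falls off the work surface, if the arm or the gripper's body presses on something with over 40 N, if the wrist force passes 120 N, or if a joint passes its speed limit or range.

## Working session

There is one attempt and no reset: what is moved stays moved. The work goes in short steps, Python scripts to look and compute and a tool call to move; the robot and the scene stay as the last step left them, time stands still between calls to the robot, and variables do not carry over. Pictures are saved under pics/ and viewed, at most 10 in all, crops included, and the job is handed in when it is done.

Besides the shell and the picture viewer there is one more tool, called after "Call:" as name(argument=value, ...) on one line, values as JSON. servo_tool: Moves the arm, as the interface text tells. Its arguments: {"type":"object","properties":{"rows":{"type":"string"}},"required":["rows"]}

```bash
mkdir -p pics
cat > h.py <<'E'
import numpy as np, cv2
from bench import manip
from scipy.spatial.transform import Rotation as R
def cam(n):
    s=manip.get_state(); c=manip.camera(n)
    if n=='wrist':
        q=s['orientation']; T=np.eye(4); T[:3,:3]=R.from_quat([q[1],q[2],q[3],q[0]]).as_matrix(); T[:3,3]=s['tcp_pos']
        c['E']=T@np.array(c['T_tool_cam'])
    else: c['E']=np.array(c['extrinsics'])
    return c
def w(c,p): return c['E'][:3,:3]@np.array(p)+c['E'][:3,3]
def proj(c,P):
    E=np.linalg.inv(c['E']); P=np.atleast_2d(P)@E[:3,:3].T+E[:3,3]
    s=np.c_[P[:,0]/-P[:,2],P[:,1]/P[:,2]]; f=192/np.tan(np.radians(c['fovy'])/2)
    s=s*(1+c['k1']*(s**2).sum(1))[:,None]
    return s*f+[c['cx'],c['cy']]
E
python3 - <<'E'
from h import *
s=manip.get_state(); print(s['time'],s['tcp_pos'],s['orientation'],manip.grip_point_offset)
ims=[]
for n in ['scene','top']:
    c=cam(n); ims.append(c['image']); print(n,c['fovy'],c['k1'],c['E'][:3,3].round())
    for q in ['uv_box','lid_front','rocker_near','long_key_top','short_key_top','start_top','lotion_bottle','balm_jar','salve_jar']:
        print(q,[(round(d['score'],2),w(c,d['location']).round(0).tolist()) for d in manip.look_for(n,q)][:2])
    cv2.imwrite(f'pics/{n}.png',c['image'][:,:,::-1])
E
```

```text
0.0 [ 157.5547177  -552.46745042  213.11095098] [-8.78737470e-04  9.90368466e-01  1.38454022e-01 -1.15217169e-04] -18.8
scene 42.32785306558402 -0.1611868565172159 [-269.  517.  644.]
uv_box [(0.63, [526.0, -25.0, 67.0]), (0.63, [475.0, 79.0, 73.0])]
lid_front [(0.65, [575.0, -29.0, 172.0])]
rocker_near [(0.74, [480.0, 78.0, 74.0]), (0.72, [526.0, -26.0, 64.0])]
long_key_top [(0.68, [574.0, -271.0, 32.0]), (0.53, [453.0, -41.0, 69.0])]
short_key_top [(0.56, [466.0, 17.0, 59.0])]
start_top [(0.54, [441.0, -103.0, 73.0])]
lotion_bottle [(0.83, [571.0, 193.0, 77.0]), (0.57, [460.0, -209.0, 45.0])]
balm_jar [(0.67, [463.0, -212.0, 46.0])]
salve_jar [(0.63, [574.0, -266.0, 33.0])]
top 44.00222562170231 0.06910576780192113 [ 365.   52. 1201.]
uv_box [(0.8, [551.0, -36.0, 79.0]), (0.7, [475.0, -213.0, 67.0])]
lid_front [(0.96, [606.0, -52.0, 163.0])]
rocker_near [(0.51, [482.0, 70.0, 80.0])]
long_key_top [(0.44, [458.0, -45.0, 70.0]), (0.3, [563.0, 17.0, 46.0])]
short_key_top [(0.46, [472.0, 9.0, 66.0])]
start_top []
lotion_bottle [(0.56, [576.0, 175.0, 103.0])]
balm_jar [(0.91, [472.0, -211.0, 67.0])]
salve_jar [(0.72, [584.0, -276.0, 46.0]), (0.4, [484.0, 75.0, 77.0])]
```

View pics/scene.png

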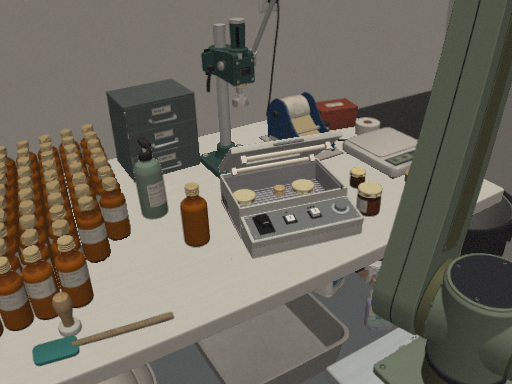

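View pics/top.png

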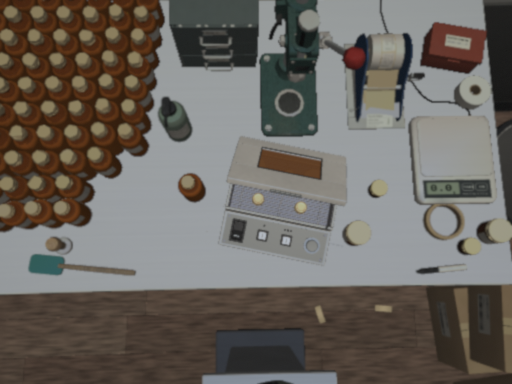

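```bash
cat > fit.py <<'E'
from h import *
from scipy.optimize import least_squares
n=np.array([-np.sin(.17),0,np.cos(.17)])
M=lambda y,h:np.array([-88,y,60])+h*n
B={'rock':M(90,9),'short':M(30,6.5),'long':M(-28,11.5),'start':M(-90,14)}
def tf(p,P): return R.from_euler('z',p[2]).apply(P)+[p[0],p[1],0]
def lid(a,y=0,d=172):  # outer-face point, d from hinge
    H=np.array([HX,0,87]); return H+np.array([-d*np.cos(a)-16*np.sin(a),y,d*-0+d*np.sin(a)+16*np.cos(a)])*1
HX=125.
E
python3 - <<'E'
from fit import *
obs={'scene':dict(rock=(264,224),short=(290,218),long=(315,212),start=(340,207)),'top':dict(rock=(237,231),short=(263,236),long=(287,240),start=(311,246))}
C={k:cam(k) for k in obs}
def res(p):return np.concatenate([(proj(C[k],tf(p,B[m]))[0]-obs[k][m]) for k in obs for m in B])
f=least_squares(res,[550,-30,-.2]);p=f.x;print(p,f.fun.round(1))
# lid front corners, top & scene
for a in [.55,.7,.8,.9,1.]:
    print(a,[[proj(C[k],tf(p,lid(a,y)))[0].round().tolist() for y in(130,-130)] for k in C])
for m in B: print(m,tf(p,B[m]).round())
for k in C:
    im=C[k]['image'][:,:,::-1]; x0,y0=(200,120) if k=='scene' else (200,120)
    cv2.imwrite(f'pics/{k}z.png',cv2.resize(im[y0:y0+150,x0:x0+180],None,fx=4,fy=4,interpolation=2))
E
```

```text
[ 5.48167635e+02 -3.54234680e+01 -2.12719605e-01] [-0.  -1.6  0.4 -0.4  0.3 -1.4  1.  -2.8 -0.4  0.4 -1.6  0.2 -1.6  1.1
  0.2  0.3]
0.55 [[[235.0, 162.0], [347.0, 143.0]], [[223.0, 195.0], [342.0, 218.0]]]
0.7 [[[233.0, 151.0], [345.0, 132.0]], [[224.0, 187.0], [345.0, 211.0]]]
0.8 [[[231.0, 144.0], [343.0, 126.0]], [[225.0, 182.0], [347.0, 205.0]]]
0.9 [[[229.0, 137.0], [341.0, 120.0]], [[226.0, 175.0], [348.0, 199.0]]]
1.0 [[[227.0, 131.0], [339.0, 114.0]], [[227.0, 168.0], [350.0, 192.0]]]
rock [480.  71.  69.]
short [467.  13.  66.]
long [454. -44.  71.]
start [ 441. -104.   74.]
```

View pics/scenez.png

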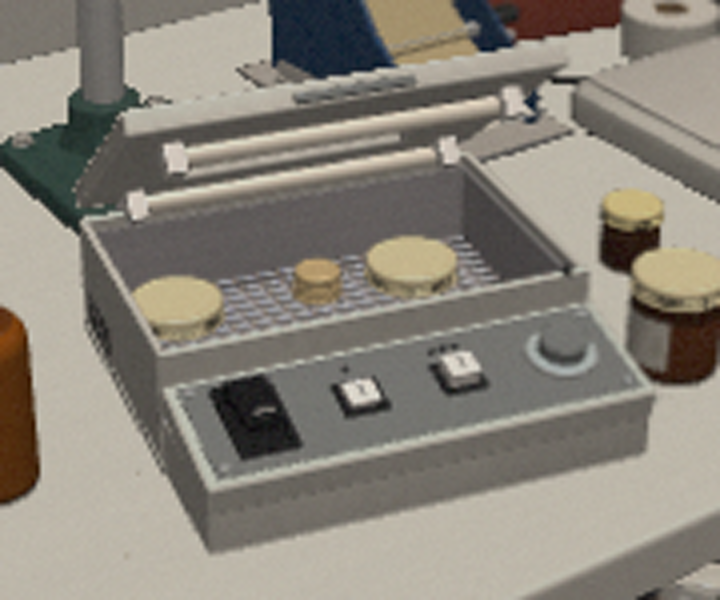

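View pics/topz.png

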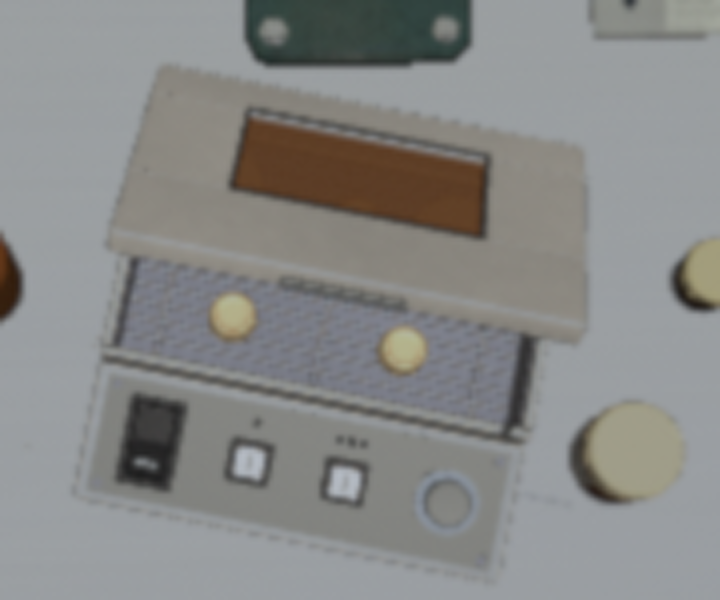

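```bash
cat >> fit.py <<'E'
P=np.array([548.2,-35.4,-.213])
try: P=np.load('P.npy')
except OSError: pass
def Rt(tilt): # tool: z = -(normal tilted toward the front), x along box x
    return R.from_euler('z',P[2])*R.from_euler('y',-tilt)*R.from_euler('x',np.pi)
def go(pos,tilt=.17):
    s=manip.get_state(); q=s['orientation']; A=R.from_quat([q[1],q[2],q[3],q[0]]); D=Rt(tilt)
    d=np.array(pos)-s['tcp_pos']
    print('target',np.round(pos),'rot',(A.inv()*D).as_rotvec().round(3),'shift now',A.inv().apply(d).round(1),'shift after turn',D.inv().apply(d).round(1))
E
python3 - <<'E'
from fit import *
obs={'scene':dict(short=(290.5,218),long=(315.7,212),start=(341,205.5)),'top':dict(short=(262.3,235.8),long=(286,240.8),start=(311.5,245))}
C={k:cam(k) for k in obs}
def res(p):return np.concatenate([(proj(C[k],tf(p,B[m]))[0]-obs[k][m]) for k in obs for m in obs[k]])
f=least_squares(res,P);p=f.x;print(p,f.fun.round(1));np.save('P.npy',p);P=p
for a in [.7,.75,.8]: print(a,[[proj(C[k],tf(p,lid(a,y)))[0].round(1).tolist() for y in(130,-130)] for k in C])
go(tf(P,[-130,0,330]))
E
```

```text
[ 5.48355953e+02 -3.54260207e+01 -2.06030448e-01] [ 0.1 -0.4 -0.2 -1.5  0.1 -1.5 -0.7  0.4 -0.4  0.2  0.   1.1]
0.7 [[[232.7, 150.9], [345.0, 132.1]], [[223.8, 187.7], [344.7, 210.7]]]
0.75 [[[231.8, 147.4], [344.1, 128.9]], [[224.1, 184.9], [345.7, 207.9]]]
0.8 [[[230.9, 143.9], [343.0, 125.7]], [[224.5, 181.8], [346.6, 205.0]]]
target [421.  -9. 330.] rot [-0.042  0.167  0.49 ] shift now [ 402.5 -451.  -116. ] shift after turn [ 160.  -587.5  -90.3]
```

Call:
servo_tool(rows="-0.01 0.042 0.1225 0 0 -8 1;-0.01 0.042 0.1225 0 0 -8 1;-0.01 0.042 0.1225 0 0 -8 1;-0.01 0.042 0.1225 0 0 -8 1;0 0 0 12 -43 -5 1;0 0 0 12 -43 -5 1;0 0 0 12 -43 -5 1;0 0 0 12 -43 -5 1")

```text
time: 2.0
tcp_pos: [235.2, -392.5, 274.3]
orientation: [0.008, 0.991, -0.107, 0.085]
contact_force: [1.7, 0.2, -0.3]
opening: 0.331
grasp_force: 0.0
```

Call:
servo_tool(rows="0 0 0 12 -43 -5 1;0 0 0 12 -43 -5 1;0 0 0 12 -43 -5 1;0 0 0 12 -43 -5 1;0 0 0 11 -40 -5 1;0 0 0 11 -40 -5 1;0 0 0 11 -40 -5 1;0 0 0 11 -40 -5 1")

```text
time: 2.8
tcp_pos: [387.4, -85.7, 330.4]
orientation: [0.008, 0.991, -0.106, 0.086]
contact_force: [1.2, -1.3, -0.1]
opening: 0.005
grasp_force: 0.0
```

Call:
servo_tool(rows="0 0 0 11 -40 -5 1;0 0 0 11 -40 -5 1;0 0 0 0 0 0 1")

```text
time: 3.1
tcp_pos: [425.5, -9.4, 344.4]
orientation: [0.007, 0.991, -0.103, 0.086]
contact_force: [-0.6, -0.2, 0.8]
opening: 0.005
grasp_force: 0.0
```

Run:
```python
from fit import *
go(tf(P,[-130,0,330]))
c=cam('wrist'); im=c['image'][:,:,::-1].copy()
for m in B:
    u=proj(c,tf(P,B[m]))[0]; print(m,u.round(1)); cv2.circle(im,tuple(int(v) for v in u),3,(0,0,255),-1)
for q in ['rocker_near','long_key_top','short_key_top','start_top','lid_front']:
    print(q,[(round(d['score'],2),w(c,d['location']).round(0).tolist(),proj(c,w(c,d['location'])).round().tolist()) for d in manip.look_for('wrist',q)][:2])
cv2.imwrite('pics/w1.png',cv2.resize(im,(768,576)))
np.save('img.npy',c['image'])
```

```text
target [421.  -9. 330.] rot [-0.004 -0.003 -0.001] shift now [-6.8  0.4 13.4] shift after turn [-6.8  0.4 13.4]
rock [192.9 162.9]
short [237.8 162.6]
long [281.3 163.4]
start [328.3 163.8]
rocker_near [(0.64, [485.0, 70.0, 74.0], [[192.0, 159.0]]), (0.52, [588.0, -275.0, 44.0], [[425.0, 34.0]])]
long_key_top [(0.47, [460.0, -43.0, 71.0], [[280.0, 160.0]]), (0.47, [538.0, -82.0, 47.0], [[295.0, 98.0]])]
short_key_top [(0.62, [469.0, 11.0, 66.0], [[238.0, 161.0]])]
start_top [(0.58, [447.0, -101.0, 76.0], [[325.0, 160.0]])]
lid_front []
```

View pics/w1.png

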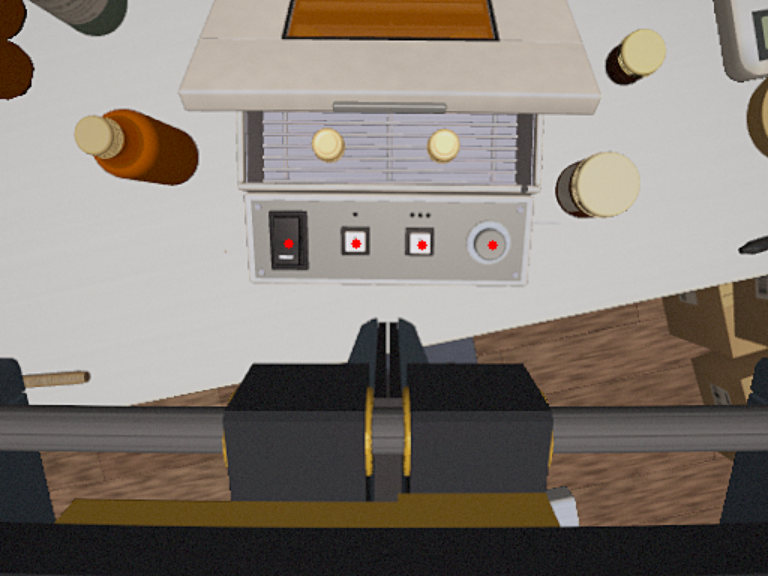

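Run:
```python
from fit import *
z=lambda *a:tuple((np.array(a)+.5)/1.5-.5)
obs={'scene':dict(short=(290.5,218),long=(315.7,212),start=(341,205.5)),'top':dict(short=(262.3,235.8),long=(286,240.8),start=(311.5,245)),
'wrist':dict(short=z(355,240.5),long=z(420,243),start=z(489,243.5))}
lo={'scene':((231,149),(341,132.5)),'top':((227,181),(346,204.5)),'wrist':(z(185,95),z(597,97))}
C={k:cam(k) for k in obs}
def res(p):
    return np.concatenate([(proj(C[k],tf(p,B[m]))[0]-obs[k][m]) for k in obs for m in obs[k]]+[.5*(proj(C[k],tf(p,lid(p[3],y)))[0]-o)  for k in lo for y,o in zip((130,-130),lo[k])])
f=least_squares(res,[*P,.75]);p=f.x;print(p,f.fun.round(1).reshape(-1,2).tolist());P[:]=p[:3];np.save('P.npy',P)
go(tf(P,[-130,0,330]))
D=Rt(.17)
for a in [p[3]+.15,p[3],.5,.25,.1,.0]:
    corner=tf(P,lid(a,0,160)); t=corner+D.apply([16,0,0]); print(a); go(t)
```

```text
[ 5.49668296e+02 -4.03250594e+01 -2.24559573e-01  7.85544574e-01] [[0.8, -1.4], [0.6, -2.2], [1.1, -1.9], [0.7, -0.5], [0.9, -0.3], [1.2, 1.0], [-1.5, -0.8], [-1.3, -1.4], [-0.2, -0.8], [0.8, -2.7], [2.1, -3.1], [-0.1, -0.0], [1.2, 0.9], [-7.0, 2.6], [4.1, 3.3]]
target [423. -11. 330.] rot [-0.003 -0.001  0.009] shift now [-3.2 -2.9 13.2] shift after turn [-3.2 -2.9 13.2]
0.935544574428333
target [582. -48. 228.] rot [-0.003 -0.001  0.009] shift now [140.   -1.3 141.4] shift after turn [140.1  -2.9 141.3]
0.785544574428333
target [566. -44. 214.] rot [-0.003 -0.001  0.009] shift now [121.3  -1.4 152.2] shift after turn [121.4  -2.9 152.1]
0.5
target [543. -39. 180.] rot [-0.003 -0.001  0.009] shift now [ 92.2  -1.5 181.4] shift after turn [ 92.4  -2.9 181.3]
0.25
target [532. -36. 145.] rot [-0.003 -0.001  0.009] shift now [ 75.4  -1.6 214.7] shift after turn [ 75.6  -2.9 214.6]
0.1
target [530. -36. 122.] rot [-0.003 -0.001  0.009] shift now [ 69.7  -1.5 237.3] shift after turn [ 69.9  -2.9 237.2]
0.0
target [531. -36. 106.] rot [-0.003 -0.001  0.009] shift now [ 67.8  -1.5 253. ] shift after turn [ 68.   -2.9 253. ]
```

Run:
```python
from fit import *
z=lambda *a:tuple((np.array(a)+.5)/1.5-.5)
obs={'scene':dict(short=(290.5,218),long=(315.7,212),start=(341,205.5)),'top':dict(short=(262.3,235.8),long=(286,240.8),start=(311.5,245)),
'wrist':dict(short=z(355,240.5),long=z(420,243),start=z(489,243.5))}
lo={'scene':((231,149),(341,132.5)),'top':((227,181),(346,204.5)),'wrist':(z(185,95),z(597,97))}
C={k:cam(k) for k in obs}
def res(p,ks=list(obs)):
    return np.concatenate([(proj(C[k],tf(p,B[m]))[0]-obs[k][m]) for k in ks for m in obs[k]])
for ks in (['wrist'],['top'],['scene'],list(obs)):
    f=least_squares(res,P,args=(ks,));print(ks,f.x.round(3),f.fun.round(1)); 
p=f.x;P[:]=p;np.save('P.npy',P)
for k in lo: print(k,least_squares(lambda a:np.concatenate([proj(C[k],tf(p,lid(a[0],y)))[0]-o for y,o in zip((130,-130),lo[k])]),[.75]).x,[proj(C[k],tf(p,lid(.7,y)))[0].round(1) for y in (130,-130)],lo[k])
print('wristcam',C['wrist']['E'][:3,3].round())
for a in [.9,.7]: go(tf(P,lid(a,0,160))+Rt(.17).apply([16,0,0]))
```

```text
['wrist'] [ 5.48423e+02 -4.08150e+01 -2.24000e-01] [-0.5  0.2 -0.3 -0.3  0.8  0.2]
['top'] [ 5.49549e+02 -3.53790e+01 -1.96000e-01] [-0.4  0.1 -0.  -0.4  0.4  0.2]
['scene'] [ 5.44867e+02 -3.46460e+01 -2.27000e-01] [-0.2  0.4 -0.2 -0.4  0.4 -0.1]
['scene', 'top', 'wrist'] [ 5.48618e+02 -3.88730e+01 -2.18000e-01] [ 0.9 -1.   0.6 -1.9  1.  -1.7  0.3  0.1  0.6  0.1  0.9  1.3 -1.5  0.5
 -1.3 -0.3 -0.2 -0.1]
scene [0.71982064] [array([233.8, 150.2]), array([346.4, 132. ])] ((231, 149), (341, 132.5))
top [0.80341987] [array([225.4, 186.9]), array([346.1, 211.2])] ((227, 181), (346, 204.5))
wrist [0.80665889] [array([113.8,  83.7]), array([400.4,  84.7])] ((np.float64(123.16666666666667), np.float64(63.166666666666664)), (np.float64(397.8333333333333), np.float64(64.5)))
wristcam [470. -23. 525.]
target [577. -45. 225.] rot [-0.003 -0.001  0.003] shift now [134.   -2.  143.5] shift after turn [134.1  -2.7 143.3]
target [557. -41. 205.] rot [-0.003 -0.001  0.003] shift now [110.2  -2.  159.6] shift after turn [110.3  -2.7 159.5]
```

Call:
servo_tool(rows="0 0 0 45 -1 20 1;0 0 0 45 -1 25 1;0 0 0 44 -1 35 1;0 0 0 0 0 30 1;0 0 0 0 0 20 1;0 0 0 0 0 10 1;0 0 0 -6 0 4 1;0 0 0 -6 0 4 1")

```text
time: 4.5
tcp_pos: [559.6, -39.7, 222.6]
orientation: [0.008, 0.991, -0.106, 0.086]
contact_force: [0.0, -0.1, -0.0]
opening: 0.005
grasp_force: 0.0
```

Call:
servo_tool(rows="0 0 0 -6 0 4 1;0 0 0 -6 0 4 1;0 0 0 -4 0 5 1;0 0 0 -5 0 6 1;0 0 0 -5 0 6 1;0 0 0 -4 0 5 1")

```text
time: 5.1
tcp_pos: [533.9, -34.1, 187.3]
orientation: [0.008, 0.991, -0.106, 0.084]
contact_force: [-3.8, 1.4, 4.8]
opening: 0.007
grasp_force: 2.5
```

Run:
```python
from fit import *
for a in [.5,.35,.2,.1,0]: go(tf(P,lid(a,0,160))+Rt(.17).apply([16,0,0]))
```

```text
target [541. -37. 180.] rot [-0.003  0.001  0.004] shift now [6.9 1.6 8.1] shift after turn [6.9 1.5 8.1]
target [534. -36. 160.] rot [-0.003  0.001  0.004] shift now [-4.2  1.6 27.3] shift after turn [-4.3  1.5 27.3]
target [530. -35. 137.] rot [-0.003  0.001  0.004] shift now [-12.1   1.6  48.8] shift after turn [-12.2   1.5  48.7]
target [529. -35. 122.] rot [-0.003  0.001  0.004] shift now [-15.5   1.6  64. ] shift after turn [-15.6   1.5  64. ]
target [530. -35. 106.] rot [-0.003  0.001  0.004] shift now [-17.4   1.6  79.8] shift after turn [-17.5   1.5  79.8]
```

Call:
servo_tool(rows="0 0 0 1 0 9 1;0 0 0 0 0 9 1;0 0 0 -2 0 9 1;0 0 0 -2 0 8 1;0 0 0 -3 0 8 1;0 0 0 -2 0 7 1;0 0 0 -2 0 7 1;0 0 0 -2 0 7 1")

```text
time: 5.9
tcp_pos: [534.8, -34.2, 121.6]
orientation: [0.008, 0.991, -0.106, 0.085]
contact_force: [-0.9, 0.9, 0.5]
opening: 0.003
grasp_force: 0.5
```

Call:
servo_tool(rows="0 0 0 -1 0 5 1;0 0 0 -1 0 4 1;0 0 0 0 0 3 1;0 0 0 0 0 2 1;0 0 0 0 0 0 1")

```text
time: 6.4
tcp_pos: [535.4, -34.2, 107.9]
orientation: [0.008, 0.991, -0.106, 0.085]
contact_force: [-0.1, 0.0, 0.1]
opening: 0.003
grasp_force: 0.0
```

Call:
servo_tool(rows="0 0 0 0 0 2 1;0 0 0 0 0 2 1;0 0 0 0 0 1 1;0 0 0 0 0 0 1")

```text
time: 6.8
tcp_pos: [536.1, -34.4, 105.4]
orientation: [0.008, 0.991, -0.106, 0.086]
contact_force: [-7.2, 0.8, 17.4]
opening: 0.004
grasp_force: 8.4
```

Call:
servo_tool(rows="0 0 0 0 0 -25 1;0 0 0 -30 0 -25 1;0 0 0 -50 0 0 1;0 0 0 -45 0 0 1;0 0 0 0 0 0 1")

```text
time: 7.3
tcp_pos: [399.3, -5.9, 128.7]
orientation: [0.008, 0.991, -0.106, 0.08]
contact_force: [0.5, 0.2, -0.6]
opening: 0.005
grasp_force: 0.0
```

Run:
```python
from fit import *
go(tf(P,[-130,0,150]))
c=cam('wrist'); im=c['image'][:,:,::-1].copy()
for m in B:
    u=proj(c,tf(P,B[m]))[0]; print(m,u.round(1)); cv2.circle(im,tuple(int(v) for v in u),2,(0,0,255),-1)
for y in (130,-130):
    u=proj(c,tf(P,lid(0,y)))[0]; print('lid',u.round(1)); cv2.circle(im,tuple(int(v) for v in u),2,(0,255,0),-1)
cv2.imwrite('pics/w2.png',cv2.resize(im,(768,576)))
```

```text
target [422. -11. 150.] rot [-0.001  0.008  0.005] shift now [ 26.1   0.  -17.4] shift after turn [ 26.2  -0.1 -17.1]
rock [131.8 129.7]
short [217.7 129.5]
long [301.  130.8]
start [391.4 132.1]
lid [42.8 54.2]
lid [479.2  57.1]
```

View pics/w2.png

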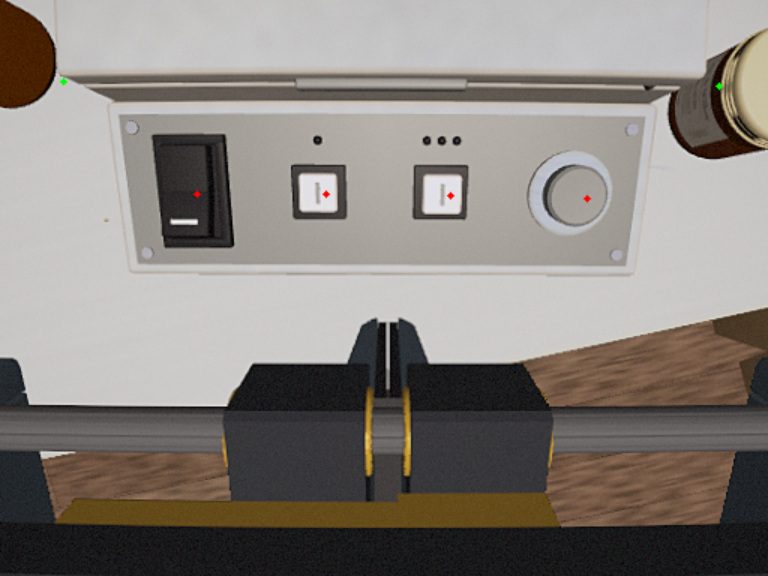

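Run:
```python
from fit import *
z=lambda *a:tuple((np.array(a)+.5)/1.5-.5)
o=dict(short=z(319,192),long=z(442.5,194.5),start=z(578.5,195))
c=cam('wrist')
f=least_squares(lambda p:np.concatenate([proj(c,tf(p,B[m]))[0]-o[m] for m in o]),P);print(f.x.round(3),f.fun.round(1))
print('tcp px (zoom)',proj(c,manip.get_state()['tcp_pos'])*1.5, 'rock', proj(c,tf(f.x,B['rock']))*1.5)
g=least_squares(lambda p:np.concatenate([proj(c,tf(p,lid(0,y)))[0]-z(*q) for y,q in((130,(58,77)),(-130,(707,80)))]),f.x);print('lid fit',g.x.round(3),g.fun.round(1))
P[:]=f.x;np.save('P.npy',P)
for m,t in (('rock',np.array([-88-17*np.cos(.17),90,60-17*np.sin(.17)])+25*n),('long',M(-28,20)),('start',M(-90,22))): print(m); go(tf(P,t))
```

```text
[ 5.56055e+02 -3.55230e+01 -2.15000e-01] [ 0.2  0.2  0.3 -0.5 -0.5  0.2]
tcp px (zoom) [[389.39781305 355.10015984]] rock [[191.41798807 192.70463738]]
lid fit [ 5.57247e+02 -3.58820e+01 -2.17000e-01] [ 0.5 -0.  -0.5 -0. ]
rock
target [469.  76.  82.] rot [-0.003 -0.003  0.002] shift now [ 33.6 -93.1  56.5] shift after turn [ 33.6 -93.3  56.2]
long
target [461. -43.  80.] rot [-0.003 -0.003  0.002] shift now [50.3 24.9 61.3] shift after turn [50.6 24.7 61.2]
start
target [ 447. -104.   82.] rot [-0.003 -0.003  0.002] shift now [50.2 86.9 59.1] shift after turn [50.6 86.7 59.2]
```

Run:
```python
from fit import *
print(manip.get_state()['tcp_pos'].round(1) if hasattr(manip.get_state()['tcp_pos'],'round') else manip.get_state()['tcp_pos'])
for i in range(2): c=cam('wrist');print(np.round(manip.get_state()['tcp_pos'],1))
z=lambda v:v*1.5
g=cv2.cvtColor(c['image'],cv2.COLOR_RGB2GRAY)
o={}
for k in('short','long'):
    u=proj(c,tf(P,B[k]))[0]; x,y=u.round().astype(int); w_=g[y-16:y+17,x-16:x+17]
    _,t=cv2.threshold(w_,0,255,cv2.THRESH_OTSU); fl=255-t
    # frame dark ring; inside bright: largest component not touching border
    nl,lab,st,ce=cv2.connectedComponentsWithStats(t)
    i=[j for j in range(1,nl) if st[j,0]>0 and st[j,1]>0 and st[j,0]+st[j,2]<33 and st[j,1]+st[j,3]<33]
    print(k,u.round(1),[(st[j].tolist()) for j in i])
    if i:
        j=max(i,key=lambda j:st[j,4]); o[k]=np.array([x-16+st[j,0]+(st[j,2]-1)/2,y-16+st[j,1]+(st[j,3]-1)/2])
        print(o[k], o[k]*1.5)
im=c['image'][:,:,::-1]; cv2.imwrite('pics/w3.png',cv2.resize(im,(768,576)))
if len(o)==2:
    f=least_squares(lambda p:np.concatenate([proj(c,tf(p,B[m]))[0]-o[m] for m in o]),P);print(f.x.round(3),f.fun.round(1))
```

```text
[407.3  -6.4 131.5]
[408.8  -6.6 131.9]
[409.4  -6.7 132. ]
short [214.  135.3] []
long [295.7 136.3] []
```

Call:
servo_tool(rows="0 0 0 0 0 0 1;0 0 0 0 0 0 1;0 0 0 0 0 0 1;0 0 0 0 0 0 1")

```text
time: 7.9
tcp_pos: [407.7, -6.7, 131.0]
orientation: [0.008, 0.991, -0.106, 0.085]
contact_force: [-0.1, -0.1, 0.8]
opening: 0.005
grasp_force: 0.0
```

Run:
```python
from fit import *
c=cam('wrist');print(np.round(manip.get_state()['tcp_pos'],1))
cv2.imwrite('pics/w3.png',cv2.resize(c['image'][:,:,::-1],(768,576)))
o={}
for k,r in (('long','long_key_top'),('short','short_key_top'),('start','start_top'),('rock','rocker_near')):
    print(k,proj(c,tf(P,B[k])).round(1)*1.5,[(round(d['score'],2),(np.argwhere(d['region']).mean(0)[::-1]*1.5).round(1),d['region'].sum()) for d in manip.cut_out('wrist',r)][:2])
```

```text
[407.6  -6.6 131. ]
long [[443.1 201.6]] [(0.75, array([442.5, 212. ]), np.int64(694)), (0.6, array([384.3,  53.5]), np.int64(30845))]
short [[319.95 200.1 ]] [(0.76, array([321.3, 212. ]), np.int64(639))]
start [[577.2  202.95]] [(0.61, array([574.1, 214.1]), np.int64(1417))]
rock [[192.9  200.85]] [(0.56, array([192. , 210.7]), np.int64(2105))]
```

View pics/w3.png

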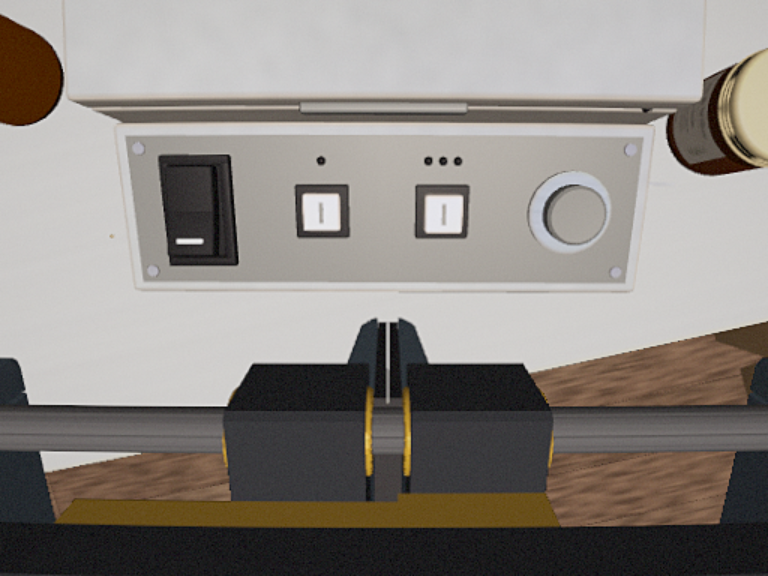

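Run:
```python
from fit import *
z=lambda *a:(np.array(a)+.5)/1.5-.5
o=dict(short=z(321,212),long=z(442.5,213.5),start=z(575,214.5))
c=cam('wrist')
f=least_squares(lambda p:np.concatenate([proj(c,tf(p,B[m]))[0]-o[m] for m in o]),P);print(f.x.round(3),f.fun.round(1),proj(c,tf(f.x,B['rock']))*1.5)
P[:]=f.x;np.save('P.npy',P)
for m,t in (('rock',np.array([-88-17*np.cos(.17),90,60-17*np.sin(.17)])+30*n),('long',M(-28,20)),('start',M(-90,22))): print(m); go(tf(P,t))
```

```text
[ 5.50539e+02 -3.37690e+01 -2.13000e-01] [-0.9  0.  -0.  -0.   0.9  0.1] [[192.73395498 212.84300696]]
rock
target [462.  77.  87.] rot [-0.002 -0.001 -0.001] shift now [ 27.7 -93.6  50. ] shift after turn [ 27.8 -93.7  49.8]
long
target [455. -42.  80.] rot [-0.002 -0.001 -0.001] shift now [44.8 24.4 59.8] shift after turn [44.8 24.3 59.8]
start
target [ 442. -102.   82.] rot [-0.002 -0.001 -0.001] shift now [44.8 86.4 57.7] shift after turn [44.8 86.3 57.8]
```

Call:
servo_tool(rows="0 0 0 7 -24 10 1;0 0 0 7 -24 10 1;0 0 0 7 -23 10 1;0 0 0 7 -23 10 1;0 0 0 0 0 5 1;0 0 0 0 0 5 1;0 0 0 0 0 0 1;0 0 0 0 0 0 1")

```text
time: 9.0
tcp_pos: [462.0, 76.9, 86.9]
orientation: [0.008, 0.991, -0.107, 0.085]
contact_force: [-0.1, 0.1, -0.1]
opening: 0.005
grasp_force: 0.0
```

Call:
servo_tool(rows="0 0 0 0 0 2 1;0 0 0 0 0 2 1;0 0 0 0 0 2 1;0 0 0 0 0 2 1;0 0 0 0 0 1 1;0 0 0 0 0 1 1;0 0 0 0 0 0 1")

```text
time: 9.7
tcp_pos: [464.2, 77.4, 76.8]
orientation: [0.008, 0.991, -0.106, 0.085]
contact_force: [0.2, -0.1, -0.3]
opening: 0.008
grasp_force: 0.0
```

Run:
```python
from fit import *
for h in (20,12): go(tf(P,np.array([-88-17*np.cos(.17),90,60-17*np.sin(.17)])+h*n))
```

```text
target [464.  77.  77.] rot [-0.002 -0.001 -0.001] shift now [-0.2  0.4 -0.1] shift after turn [-0.2  0.4 -0.1]
target [465.  77.  69.] rot [-0.002 -0.001 -0.001] shift now [-0.2  0.4  7.9] shift after turn [-0.2  0.4  7.9]
```

Call:
servo_tool(rows="0 0 0 0 0 1 1;0 0 0 0 0 1 1;0 0 0 0 0 1 1;0 0 0 0 0 1 1;0 0 0 0 0 0 1")

```text
time: 10.2
tcp_pos: [465.2, 77.2, 72.9]
orientation: [0.008, 0.991, -0.106, 0.085]
contact_force: [-0.8, -0.8, -0.1]
opening: 0.007
grasp_force: 0.0
```

Call:
servo_tool(rows="0 0 0 0 0 1 1;0 0 0 0 0 1 1;0 0 0 0 0 0 1")

```text
time: 10.5
tcp_pos: [465.6, 77.2, 71.1]
orientation: [0.008, 0.991, -0.106, 0.085]
contact_force: [-1.1, 0.0, 0.7]
opening: 0.004
grasp_force: 0.6
```

Call:
servo_tool(rows="0 0 0 0 0 1 1;0 0 0 0 0 1 1;0 0 0 0 0 1 1;0 0 0 0 0 0 1")

```text
time: 10.9
tcp_pos: [465.9, 77.2, 70.4]
orientation: [0.008, 0.991, -0.106, 0.086]
contact_force: [-9.2, 0.3, 22.9]
opening: 0.004
grasp_force: 12.2
```

Call:
servo_tool(rows="0 0 0 0 0 1 1;0 0 0 0 0 1 1;0 0 0 0 0 1 1;0 0 0 0 0 0 1")

```text
time: 11.3
tcp_pos: [466.0, 77.2, 70.0]
orientation: [0.008, 0.991, -0.106, 0.086]
contact_force: [-21.1, 0.1, 48.7]
opening: 0.007
grasp_force: 26.3
```

Call:
servo_tool(rows="0 0 0 0 0 -10 1;0 0 0 0 0 -25 1;0 0 0 -20 20 -25 1;0 0 0 -30 30 0 1;0 0 0 0 20 0 1;0 0 0 0 0 0 1;0 0 0 0 0 0 1;0 0 0 0 0 0 1")

```text
time: 12.1
tcp_pos: [394.2, 21.5, 115.7]
orientation: [0.008, 0.991, -0.106, 0.085]
contact_force: [0.0, 0.4, -0.5]
opening: 0.006
grasp_force: 0.0
```

Run:
```python
from fit import *
c=cam('wrist');im=c['image'][:,:,::-1]
u=proj(c,tf(P,B['rock']))[0]; print(u); x,y=u.round().astype(int)
x=max(x-50,0);y=max(y-50,0);cv2.imwrite('pics/w4.png',cv2.resize(im[y:y+100,x:x+200],None,fx=4,fy=4,interpolation=2))
print('long');go(tf(P,M(-28,20)))
```

```text
[155.77734233 112.25123207]
long
target [455. -42.  80.] rot [-0.002 -0.001 -0.   ] shift now [66.  49.2 47.8] shift after turn [66.1 49.1 47.8]
```

View pics/w4.png

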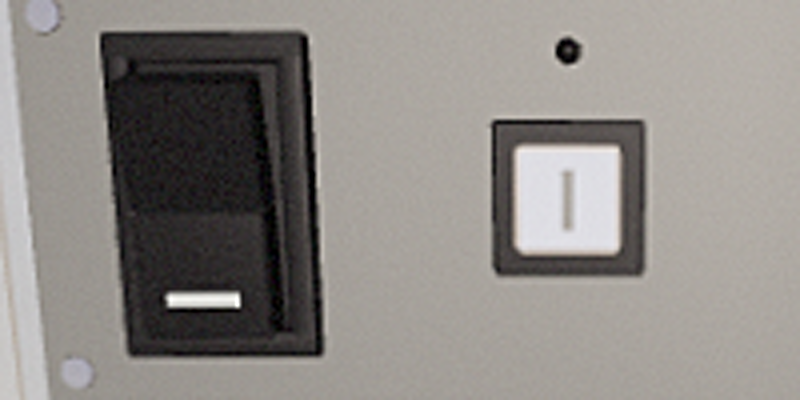

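Run:
```python
from fit import *
c=cam('scene');a=cv2.imread('pics/scene.png');b=c['image'][:,:,::-1]
k=lambda i:cv2.resize(i[208:240,246:284],(390,328),interpolation=2)
w3=cv2.resize(cv2.imread('pics/w3.png')[140:280,145:255],(312,270)); w4=cv2.imread('pics/w4.png')[10:370,60:370]; w4=cv2.resize(w4,(312,270))
r1=np.hstack([k(a),k(b)]); r2=np.hstack([w3,w4]); r2=cv2.copyMakeBorder(r2,0,0,0,r1.shape[1]-r2.shape[1],0)
o=np.vstack([r1,r2]).astype(float); o=255*(o/255)**.5
cv2.imwrite('pics/cmp.png',o)
```

```text
[ WARN:0@1.657] global loadsave.cpp:1063 imwrite_ Unsupported depth image for selected encoder is fallbacked to CV_8U.
```

View pics/cmp.png

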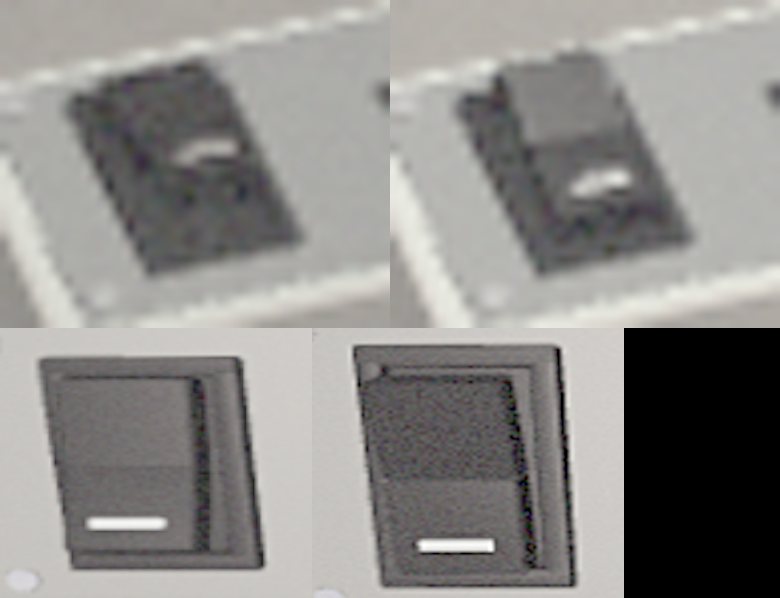

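Call:
servo_tool(rows="0 0 0 22 16 5 1;0 0 0 22 16 5 1;0 0 0 22 17 10 1;0 0 0 0 0 15 1;0 0 0 0 0 10 1;0 0 0 0 0 3 1;0 0 0 0 0 0 1;0 0 0 0 0 0 1")

```text
time: 13.0
tcp_pos: [454.5, -41.8, 79.7]
orientation: [0.008, 0.991, -0.106, 0.085]
contact_force: [0.3, -0.1, 0.1]
opening: 0.002
grasp_force: 0.0
```

Call:
servo_tool(rows="0 0 0 0 0 2 1;0 0 0 0 0 2 1;0 0 0 0 0 2 1;0 0 0 0 0 1 1;0 0 0 0 0 1 1;0 0 0 0 0 0 1")

```text
time: 13.6
tcp_pos: [455.8, -42.6, 71.5]
orientation: [0.008, 0.991, -0.106, 0.085]
contact_force: [0.7, 0.1, -0.1]
opening: 0.005
grasp_force: 0.0
```

Run:
```python
from fit import *
for h in (11.5,6.5): go(tf(P,M(-28,h)))
```

```text
target [457. -42.  71.] rot [-0.002 -0.001 -0.001] shift now [ 0.8 -0.6  0.3] shift after turn [ 0.8 -0.6  0.3]
target [458. -42.  66.] rot [-0.002 -0.001 -0.001] shift now [ 0.8 -0.6  5.3] shift after turn [ 0.8 -0.6  5.3]
```

Call:
servo_tool(rows="0 0 0 0 0 1 1;0 0 0 0 0 1 1;0 0 0 0 0 1 1;0 0 0 0 0 0 1")

```text
time: 14.0
tcp_pos: [456.2, -42.6, 68.4]
orientation: [0.008, 0.991, -0.106, 0.085]
contact_force: [0.9, 0.1, -0.1]
opening: 0.004
grasp_force: 0.0
```

Call:
servo_tool(rows="0 0 0 0 0 1 1;0 0 0 0 0 1 1;0 0 0 0 0 0.5 1;0 0 0 0 0 0 1")

```text
time: 14.4
tcp_pos: [456.7, -42.7, 66.5]
orientation: [0.008, 0.991, -0.106, 0.085]
contact_force: [-2.3, 0.5, 4.7]
opening: 0.007
grasp_force: 2.8
```

Call:
servo_tool(rows="0 0 0 0 0 0.5 1;0 0 0 0 0 0.5 1;0 0 0 0 0 0 1")

```text
time: 14.7
tcp_pos: [456.8, -42.7, 66.4]
orientation: [0.008, 0.991, -0.106, 0.085]
contact_force: [-5.8, 0.9, 15.7]
opening: 0.008
grasp_force: 8.0
```

Call:
servo_tool(rows="0 0 0 0 0 -10 1;0 0 0 0 0 -25 1;0 0 0 -20 0 -25 1;0 0 0 -30 20 0 1;0 0 0 0 20 0 1;0 0 0 0 0 0 1;0 0 0 0 0 0 1;0 0 0 0 0 0 1")

```text
time: 15.5
tcp_pos: [391.0, -69.1, 115.8]
orientation: [0.008, 0.991, -0.106, 0.085]
contact_force: [0.4, -0.6, -0.2]
opening: 0.001
grasp_force: 0.0
```

Run:
```python
from fit import *
c=cam('wrist');im=c['image'][:,:,::-1]
us=[proj(c,tf(P,M(y,9)))[0] for y in(30,-28,-90)]; print(us)
y=int(us[1][1]);x=max(int(us[0][0])-30,0)
cv2.imwrite('pics/w5.png',cv2.resize(im[y-40:y+40,x:x+260],None,fx=3,fy=3,interpolation=2))
for h in (20,14): go(tf(P,M(-90,h)))
```

```text
[array([113.01954561, 136.87915305]), array([199.51569723, 136.55910205]), array([293.06680948, 136.53370505])]
target [ 442. -102.   80.] rot [-0.002 -0.001 -0.   ] shift now [50.2 22.  45.2] shift after turn [50.3 21.9 45.2]
target [ 443. -103.   74.] rot [-0.002 -0.001 -0.   ] shift now [50.2 22.  51.2] shift after turn [50.3 21.9 51.2]
```

View pics/w5.png

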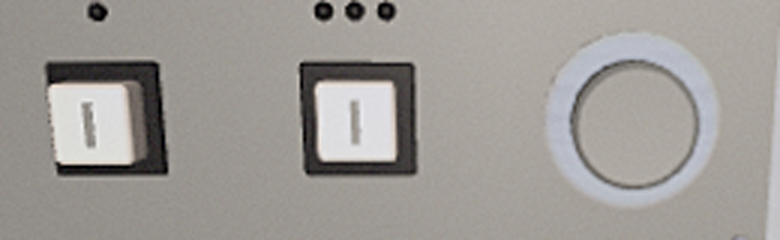

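Call:
servo_tool(rows="0 0 0 17 7 0 1;0 0 0 17 7 10 1;0 0 0 16 8 15 1;0 0 0 0 0 15 1;0 0 0 0 0 5 1;0 0 0 0 0 0 1;0 0 0 0 0 0 1")

```text
time: 16.25
tcp_pos: [441.3, -102.5, 80.0]
orientation: [0.008, 0.991, -0.106, 0.085]
contact_force: [0.4, -0.1, 0.4]
opening: 0.005
grasp_force: 0.0
```

Call:
servo_tool(rows="0 0 0 0 0 2 1;0 0 0 0 0 2 1;0 0 0 0 0 2 1;0 0 0 0 0 2 1;0 0 0 0 0 1 1;0 0 0 0 0 1 1;0 0 0 0 0 0 1")

```text
time: 16.95
tcp_pos: [443.1, -103.2, 70.1]
orientation: [0.008, 0.991, -0.106, 0.085]
contact_force: [-1.3, 0.1, 4.8]
opening: 0.004
grasp_force: 2.2
```

Run:
```python
from fit import *
go(tf(P,M(-90,9))); print(manip.get_state()['contact_force'])
```

```text
target [ 444. -103.   69.] rot [-0.002 -0.001 -0.001] shift now [ 0.6 -0.5  1.3] shift after turn [ 0.6 -0.5  1.3]
[-1.34297693  0.07340212  4.79632106]
```

Call:
servo_tool(rows="0 0 0 0 0 1 1;0 0 0 0 0 1 1;0 0 0 0 0 1 1;0 0 0 0 0 0 1")

```text
time: 17.35
tcp_pos: [443.3, -103.2, 69.3]
orientation: [0.008, 0.991, -0.106, 0.086]
contact_force: [-10.3, 3.7, 27.9]
opening: 0.003
grasp_force: 15.1
```

Call:
servo_tool(rows="0 0 0 0 0 0 1;0 0 0 0 0 0 1;0 0 0 0 0 0 1;0 0 0 0 0 0 1;0 0 0 0 0 0 1;0 0 0 0 0 0 1;0 0 0 0 0 0 1;0 0 0 0 0 0 1")

```text
time: 18.15
tcp_pos: [443.3, -103.2, 69.3]
orientation: [0.008, 0.991, -0.106, 0.086]
contact_force: [-10.7, 2.9, 28.5]
opening: 0.006
grasp_force: 14.9
```

Call:
servo_tool(rows="0 0 0 0 0 0 1;0 0 0 0 0 0 1;0 0 0 0 0 0 1;0 0 0 0 0 0 1;0 0 0 0 0 0 1;0 0 0 0 0 0 1;0 0 0 0 0 0 1;0 0 0 0 0 0 1")

```text
time: 18.95
tcp_pos: [443.3, -103.2, 69.3]
orientation: [0.008, 0.991, -0.106, 0.086]
contact_force: [-10.0, 3.3, 28.5]
opening: 0.004
grasp_force: 14.9
```

Call:
servo_tool(rows="0 0 0 0 0 0 1;0 0 0 0 0 0 1;0 0 0 0 0 0 1;0 0 0 0 0 0 1;0 0 0 0 0 -10 1;0 0 0 0 0 -20 1;0 0 0 -20 0 -30 1;0 0 0 -20 0 -30 1")

```text
time: 19.75
tcp_pos: [389.1, -91.8, 149.1]
orientation: [0.008, 0.991, -0.106, 0.084]
contact_force: [-0.5, -0.8, -0.1]
opening: 0.004
grasp_force: 0.0
```

Call:
servo_tool(rows="0 0 0 -20 0 -30 1;0 0 0 0 0 0 1;0 0 0 0 0 0 1;0 0 0 0 0 0 1;0 0 0 0 0 0 1;0 0 0 0 0 0 1")

```text
time: 20.35
tcp_pos: [365.7, -86.7, 174.1]
orientation: [0.008, 0.991, -0.106, 0.084]
contact_force: [0.8, -0.7, 0.3]
opening: 0.005
grasp_force: 0.0
```

Run:
```python
from fit import *
c=cam('scene'); a=cv2.imread('pics/scene.png'); b=c['image'][:,:,::-1]
cam('top')
for q in ['lotion_bottle','balm_jar','salve_jar','lid_front']: print(q,[(round(d['score'],2),w(c,d['location']).round(0).tolist()) for d in manip.look_for('scene',q)][:2])
g=lambda p:tf(P,lid(0,p))
print(proj(c,tf(P,lid(0,130))),proj(c,tf(P,lid(0,-130))),g(0).round())
```

```text
lotion_bottle [(0.82, [570.0, 193.0, 73.0])]
balm_jar [(0.92, [464.0, -205.0, 44.0])]
salve_jar [(0.54, [579.0, -262.0, 24.0])]
lid_front [(0.57, [572.0, -32.0, 103.0])]
[[237.8927052  202.04832021]] [[347.50458738 180.4347257 ]] [505. -24. 103.]
```

Lid shut (centre height 103 mm), rocker on, long key latched, start held about 2.1 s, bystanders unmoved.

```bash
python3 -c "
from bench import manip
print(manip.finish_job())"
```

```text
the job is handed in; nothing more can be done
None
```

The long cycle was started in the order asked and the job is handed in: lid shut, rocker on, right-hand key latched, start button held fully in for just over 2 s and released, bottle and jars where they were, about 20 s of the 58 s used.

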